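# Move the sample round on by one station

### The arm

A 6-joint arm with a two-finger parallel gripper is mounted at the origin on the work surface. World frame = base frame: x ahead of the robot, y to its left, z up, the work surface at z = 0. Lengths are in m, angles in rad, forces in N, time in s.
With the tool pointing down it reaches from about 0.3 to 0.875 m from the base axis. Payload 6.4 kg.
Tool frame: the origin (TCP) lies on the centre line of the jaws, within the pads' length; the fingertips stand ctrl.tips_ahead ahead of it and the grasp point (between the pads) is the TCP (ctrl.tips_ahead is the distance from the TCP to the fingertips, in m); y points along the fingers, z is the direction in which the jaws open and shut, and the axes are right-handed (so a half turn about y gives the same grasp; the last joint's range is limited). The gripper opens to 88 mm and grips with 3 to 60 N. Pads are 18 mm wide; open, the fingers measure 123 mm over their backs; the gripper's body (75 mm by 187 mm) begins 45 mm behind the grasp point.
Start: joints at [-1.408, 0.181, 1.607, -0, 1.354, -0.206], TCP at [0.207, -0.536, 0.258] pointing down, gripper open.
Joint ranges: [-2.99, 2.99], [-0.89, 2.07], [0.3, 2.58], [-1.14, 4.28], [0, 2.63], [-3.12, 3.12]. Speed limits (rad/s): [2.57, 2.57, 3.01, 3.14, 3.14, 3.14].

### API

Orientations are given as a unit quaternion [x, y, z, w].
In Python, from cell import ctrl gives the robot as it stands. The module is installed in compiled form; this text tells all that it offers.
- The arm moves only by the tool move_arm, never from a script. Its argument "motion" is one flat list of numbers, 6 for each row, row after row: the shift along the tool's x, y, z in m, then the turn, a rotation vector about the tool's x, y, z in degrees. A call has 1 to 5 rows; each row shifts and turns the commanded pose from where the row before left it, along the tool's axes as they then stand; what a row does not reach is not made up. A row lasts 1/12 s, in which the tool goes at most 41.7 mm and 7.16 degrees, less where a joint would pass 70% of its speed; a pose out of reach is approached as far as the arm can. A call with a gripper value outside its range is refused whole. "fingers" is the closure, from 0 (fully open) to 1 (shut), set as the call begins (left out, the last holds). The fingers move at their own pace and stop on an object; "force" is the grip in N (left out, the last holds). Time passes only in rows, so rows that do not move let the fingers close. It gives the time, the measured TCP pose, the force and the opening at its end, in the units of the state.
- ctrl.observe(): the state, without advancing time (a new reading comes with each control period).
- ctrl.read_camera(name): name is "scene" or "top"; returns the picture (400x640x3 uint8, red, green, blue); there is no depth.
- ctrl.camera_model(name): a dict with "mtx" (3x3 intrinsics, pixels), "R" (3x3) and "t" (3): a world point X has camera coordinates R X + t. Camera axes: x right, y down, z forward; pixel columns grow to the right and rows downward; lengths in m; the calibration is good to about 2 mm. A picture is of the moment at which its call begins. camera_model takes no time and is no camera call.
- ctrl.sign_off(): hands the job in, once; it reports no verdict.
The state is a dict: "time": time; "joint_pos": joint angles; "joint_vel": joint speeds; "joint_torque": joint torques, N m; "position": TCP position; "ee_rot": TCP orientation; "force": force on the tool from outside, world axes, zero at the start; "wrist_torque": the same for the moment, N m; "opening": opening from 0.0 (shut) to 1.0 (fully open).
Only numpy, scipy, OpenCV 4.12 (cv2) and the standard library are available. Lean on these libraries where they do the work, as an engineer would, in place of code of your own. Each camera call takes 0.05 s, during which the arm holds its last target. There are 200 camera calls.

### The job

Move the three amber samples on to their next stations: the squat jar from the balance to the middle of the stirrer's plate, the tall round bottle from the stirrer to the middle of the orange tray, and the square bottle from the tray to the middle of the balance pan. Each station takes one sample at a time, so first park one of them, upright and let go, near the middle of the empty black rubber mat. Set every sample down upright and gently, never laying one over or dropping it, and leave the vial, the stoppered flask and the tube rack standing where they are.

Things in the scene. Friction and masses are not known exactly. Their poses are not given: they have to be found in the camera images.
- jar: Squat round amber jar with a black lid as wide as itself: diameter 58, height 55 mm, 0.11 to 0.23 kg. Origin at the centre of its underside, z up along its axis. Starts standing on the balance pan.
- tall_bottle: Tall round amber bottle: straight body of diameter 52 mm up to 92 mm, then a shoulder and a black cap of diameter 30 mm; 125 mm high in all, 0.17 to 0.34 kg. Origin at the centre of its underside, z up along its axis. Starts standing on the stirrer.
- square_bottle: Square amber bottle: body 48 x 48 mm in section and 74 mm high, black round cap of diameter 32 mm above; 98 mm high in all, 0.15 to 0.31 kg. Origin at the centre of its underside, x and y square to its flat faces, z up. Starts standing in the orange tray.
- balance: Fixed laboratory balance, blue, with a round steel pan of diameter 104 mm. Origin on the bench under the pan's centre; the pan's top is 50 mm above the origin. Housing 40 mm high, 124 mm wide (y), from 103 mm in front (-x, a lower 22 mm control strip with a dark display) to 63 mm behind the origin; z up. The pan does not move.
- stirrer: Fixed magnetic stirrer, grey, with a square white plate of 104 x 104 mm and two small black knobs in front of it (-x). Origin on the bench under the plate's centre; the plate's top is 55 mm above the origin. Housing 46 mm high, 116 mm wide (y), from 98 mm in front to 58 mm behind the origin; the knobs' tops are 56 mm above the bench; z up.
- tray: Fixed shallow orange tray, 130 x 130 mm outside, walls 5 mm thick and 16 mm high, floor 5 mm thick. Origin at the centre of its underside on the bench, so that the inner floor is 5 mm above it; x and y along its sides, z up.
- mat: Fixed round black rubber mat, diameter 116 mm, 6 mm thick, empty at the start: the free spot. Origin at the centre of its underside on the bench; its top is 6 mm above it.
- vial: Bystander: small white vial with a grey cap, diameter 28, height 46 mm, loose, standing on the bench near the robot. Origin at the centre of its underside.
- flask: Bystander: white conical flask with a cork, base diameter 72, height 112 mm, loose, standing on the bench. Origin at the centre of its underside.
- tube_rack: Bystander: orange rack, 110 x 145 mm (x, y), full of white capped tubes, 88 mm high, loose, standing on the bench. Origin at the centre of its underside.
Not all that is in view belongs to the job. Leave any blue or turquoise look-alike of the square_bottle alone.

How it is judged:
By the outcome, as a careful person would: the job done as asked, in the order asked, and still so for the second after the job is handed in, with the robot touching nothing.
It also fails if it takes over 118 s, if anything falls off the work surface, if the arm or the gripper's body presses on something with over 40 N, if the wrist force passes 120 N, or if a joint passes its speed limit or range.

## Working session

There is one attempt and no reset: what is moved stays moved. The work goes in short steps, Python scripts to look and compute and a tool call to move; the robot and the scene stay as the last step left them, time stands still between calls to the robot, and variables do not carry over. Pictures are saved under pics/ and viewed, about 12 in all and at most 16, crops included, and the job is handed in when it is done.

Besides the shell and the picture viewer there is one more tool, called after ">>>" as name(argument=value, ...) on one line, values as JSON. move_arm: Moves the arm, as the interface text tells. Its arguments: {"type":"object","properties":{"motion":{"type":"array"},"fingers":{"type":"number"},"force":{"type":"number"}},"required":["motion"]}

```bash
mkdir -p pics
python3 - <<'E'
from cell import ctrl
import cv2,numpy as np
np.set_printoptions(precision=4,suppress=True)
for n in("scene","top"):
    im=ctrl.read_camera(n); cv2.imwrite(f"pics/{n}0.png",im[:,:,::-1]); print({k:np.array(v).tolist() for k,v in ctrl.camera_model(n).items()})
print(ctrl.observe(),ctrl.tips_ahead)
E
```

```text
{'mtx': [[387.9124251325853, 0.0, 315.91200674823637], [0.0, 387.9124251325853, 195.62572750051342], [0.0, 0.0, 1.0]], 'R': [[-0.628469917247471, 0.7777003902007055, 0.014410627905386662], [0.5406948181736634, 0.4501111288592359, -0.7106680556189461], [-0.5591732081520951, -0.43884174227018885, -0.7033798749794871]], 't': [0.3481734459082397, -0.25161003717449315, 1.2606326303339748]}
{'mtx': [[510.03891143178544, 0.0, 317.7922667243881], [0.0, 510.03891143178544, 201.91596620368512], [0.0, 0.0, 1.0]], 'R': [[-0.01921522590129749, -0.9997947608093957, 0.006419606813905258], [-0.9982474312916811, 0.018825246972529665, -0.05610415310815543], [0.055971787653443676, -0.0074864099878576805, -0.9984042831700848]], 't': [0.01927780333600999, 0.5544442212908742, 1.124138234781487]}
{'time': 0.1, 'joint_pos': array([-1.4083,  0.1814,  1.6078, -0.    ,  1.3538, -0.2063]), 'joint_vel': array([-0.    , -0.0006, -0.0026, -0.0002,  0.0011, -0.0019]), 'joint_torque': array([  0.0004, -43.4823, -34.2696,   0.0704,   0.0341,  -0.    ]), 'position': array([ 0.2072, -0.5359,  0.257 ]), 'ee_rot': array([-0.1297,  0.6956, -0.6946,  0.1297]), 'force': array([-0.2023,  0.8509,  0.3877]), 'wrist_torque': array([-0.0086,  0.0258, -0.0209]), 'opening': 1.0018074500483074} 0.019
```

View pics/scene0.png

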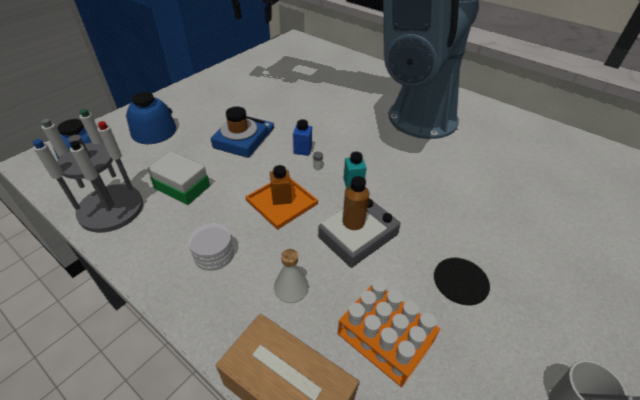

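View pics/top0.png

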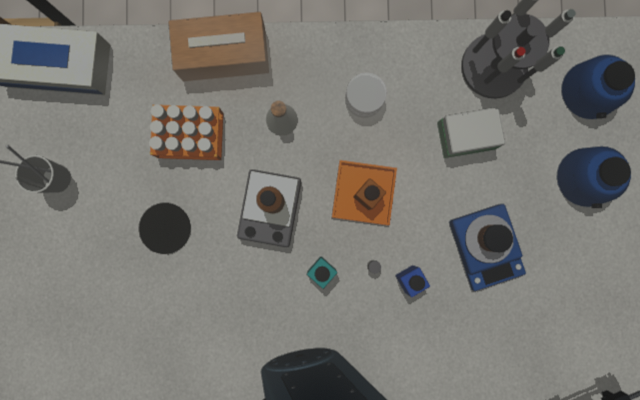

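Scene view: jar on the balance (237,118), square bottle in the tray (282,187), tall bottle on the stirrer (355,205), mat (462,280). Top view: balance (488,240), tray (364,193), stirrer (271,207), mat (164,228), with turquoise and blue look-alikes at (321,273) and (413,282). I'll enlarge the top view.

```bash
cat > h.py <<'E'
from cell import ctrl
import cv2,numpy as np
from scipy.spatial.transform import Rotation as Ro
np.set_printoptions(precision=4,suppress=True)
def world(n,uv,z):
    m=ctrl.camera_model(n);K,R,t=[np.array(m[k]) for k in("mtx","R","t")]
    d=R.T@np.linalg.inv(K)@[uv[0],uv[1],1]; c=-R.T@t
    return c+d*(z-c[2])/d[2]
def pix(n,X):
    m=ctrl.camera_model(n);K,R,t=[np.array(m[k]) for k in("mtx","R","t")]
    p=K@(R@np.array(X)+t); return p[:2]/p[2]
def crop(n,c0,c1,r0,r1,s,name,src=None):
    im=ctrl.read_camera(n)[:,:,::-1] if src is None else cv2.imread(src)
    cv2.imwrite("pics/"+name,cv2.resize(im[r0:r1,c0:c1],None,fx=s,fy=s,interpolation=cv2.INTER_CUBIC))
E
python3 - <<'E'
from h import *
im=cv2.imread("pics/top0.png")
a=cv2.resize(im[155:255,230:404],None,fx=4.5,fy=4.5,interpolation=cv2.INTER_CUBIC)[:, :780]
cv2.imwrite("pics/c1.png",a)
b=cv2.resize(im[198:298,440:540],None,fx=4,fy=4,interpolation=cv2.INTER_CUBIC)
c=cv2.resize(im[178:278,114:214],None,fx=4,fy=4,interpolation=cv2.INTER_CUBIC)
cv2.imwrite("pics/c2.png",np.hstack([b,c]))
g=cv2.cvtColor(im,cv2.COLOR_BGR2GRAY)
m=(g[178:278,114:214]<55).astype(np.uint8); M=cv2.moments(m,True); print("mat px",114+M['m10']/M['m00'],178+M['m01']/M['m00'],M['m00'])
E
```

```text
mat px 164.45651080945197 227.9597787833082 1989.0
```

View pics/c1.png

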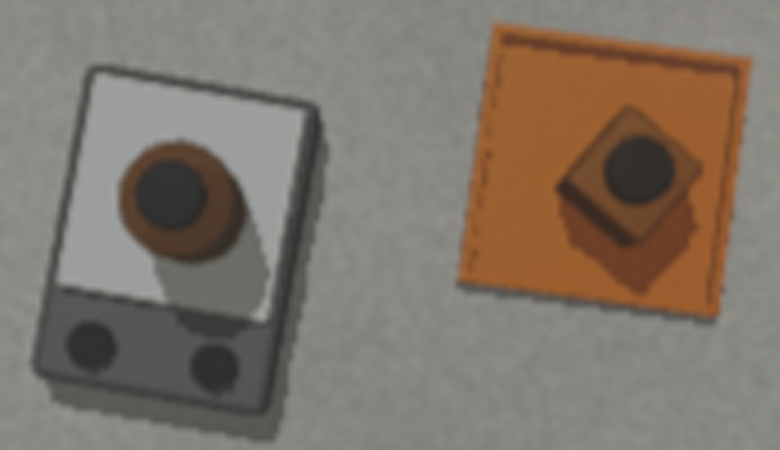

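View pics/c2.png

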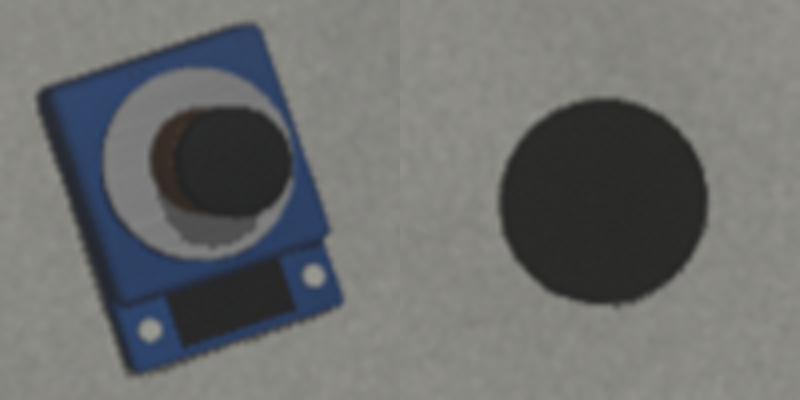

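Stirrer plate corners in the crop: (92,72), (306,106), (270,322), (58,287); tall cap (171,194). Tray corners: (493,23), (749,60), (716,320), (458,285); square cap (639,170), with its faces turned about 45°. Pan centre (197,164), jar lid (233,161), mat (604,200).

Run:
```python
from h import *
A=lambda x,y:(230+x/4.5,155+y/4.5)
B=lambda x,y:(440+x/4,198+y/4)
w=lambda uv,z:world("top",uv,z)
def quad(ps,z):
    W=np.array([w(A(*p),z) for p in ps]); e=[W[(i+1)%4]-W[i] for i in range(4)]
    print(W.mean(0),[round(np.linalg.norm(x),4) for x in e],[round(np.degrees(np.arctan2(x[1],x[0]))%90,1) for x in e])
print("stirrer");quad([(92,72),(306,106),(270,322),(58,287)],.055)
print("tray");quad([(493,23),(749,60),(716,320),(458,285)],.016)
print("sq body");quad([(631,105),(701,170),(632,240),(562,178)],.079)
print("sqcap",w(A(639,170),.103),"tallcap",w(A(171,194),.18))
print("pan",w(B(197.5,164),.05),"jar",w(B(233,161),.105),"mat",w((164.46,227.96),.006))
print("jar w",w(B(291,161),.105)-w(B(174,161),.105),"pan w",w(B(292,161),.05)-w(B(103,161),.05))
for n,uv in dict(teal=(321,273),blue=(416,284)).items(): print(n,w(uv,.098))
print("vial",w((374,267),.046),"flask",w((281,118),.02),"rack",w((187,128),.088))
o=ctrl.observe();print(Ro.from_quat(o['ee_rot']).as_matrix())
```

```text
stirrer
[0.5615 0.1112 0.055 ] [np.float64(0.1041), np.float64(0.105), np.float64(0.1027), np.float64(0.1044)] [np.float64(79.9), np.float64(79.6), np.float64(79.5), np.float64(80.4)]
tray
[ 0.5724 -0.0955  0.016 ] [np.float64(0.129), np.float64(0.1307), np.float64(0.129), np.float64(0.1318)] [np.float64(80.7), np.float64(81.2), np.float64(81.2), np.float64(81.2)]
sq body
[ 0.5669 -0.1022  0.079 ] [np.float64(0.0448), np.float64(0.0463), np.float64(0.0438), np.float64(0.0474)] [np.float64(45.8), np.float64(44.2), np.float64(47.2), np.float64(45.5)]
sqcap [ 0.5666 -0.103   0.103 ] tallcap [0.5546 0.105  0.18  ]
pan [ 0.4655 -0.3605  0.05  ] jar [ 0.4679 -0.36    0.105 ] mat [0.5032 0.3535 0.006 ]
jar w [-0.0012 -0.0602  0.    ] pan w [-0.002  -0.1024  0.    ]
teal [0.4036 0.0056 0.098 ]
blue [ 0.3772 -0.1893  0.098 ]
vial [ 0.4099 -0.1098  0.046 ] flask [0.7447 0.0877 0.02  ] rack [0.7117 0.2816 0.088 ]
[[-0.9328 -0.0003  0.3605]
 [-0.3605  0.0014 -0.9328]
 [-0.0003 -1.     -0.0014]]
```

>>> move_arm(motion=[0,0,0,0,7.04,0,0,0,0,0,7.04,0,0,0,0,0,7.04,0,-0.0174,0,-0.032,0,0,0,-0.0174,0,-0.032,0,0,0], fingers=0, force=25)

```text
time: 0.52
position: [0.2415, -0.4722, 0.2568]
ee_rot: [0.001, 0.708, -0.707, -0.001]
force: [0.4, 1.6, 0.2]
opening: 1.004
```

>>> move_arm(motion=[-0.0174,0,-0.032,0,0,0,-0.0174,0,-0.032,0,0,0,-0.0174,0,-0.032,0,0,0,-0.0174,0,-0.032,0,0,0,-0.0174,0,-0.032,0,0,0])

```text
time: 0.93
position: [0.3294, -0.3105, 0.2574]
ee_rot: [0.0, 0.707, -0.707, -0.0]
force: [0.9, -0.7, 0.5]
opening: 1.005
```

>>> move_arm(motion=[-0.0173,0,-0.032,0,0,0,-0.0173,0,-0.032,0,0,0,-0.0173,0,-0.032,0,0,0,-0.0173,0,-0.032,0,0,0,-0.0173,0,-0.032,0,0,0])

```text
time: 1.35
position: [0.4158, -0.1505, 0.2576]
ee_rot: [-0.0, 0.707, -0.707, -0.0]
force: [0.9, 0.1, 0.1]
opening: 0.998
```

>>> move_arm(motion=[-0.0173,0,-0.032,0,0,0,-0.0173,0,-0.032,0,0,0,-0.0173,0,-0.032,0,0,0,-0.0173,0,-0.032,0,0,0,-0.0173,0,-0.032,0,0,0])

```text
time: 1.77
position: [0.5023, 0.0097, 0.2575]
ee_rot: [0.0, -0.707, 0.707, -0.0]
force: [0.7, -0.4, 0.8]
opening: 0.998
```

>>> move_arm(motion=[-0.0173,0,-0.032,0,0,0,-0.0173,0,-0.032,0,0,0,-0.0173,0,-0.032,0,0,0,0,0,0,0,0,0,0,0,0,0,0,0])

```text
time: 2.18
position: [0.5538, 0.1053, 0.2568]
ee_rot: [0.002, -0.707, 0.707, -0.001]
force: [0.5, -0.4, -0.6]
opening: 0.998
```

Run:
```python
from h import *
print(ctrl.observe()['position'])
crop("scene",240,460,60,280,2.6,"s1.png")
```

```text
[0.5538 0.1053 0.2568]
```

View pics/s1.png

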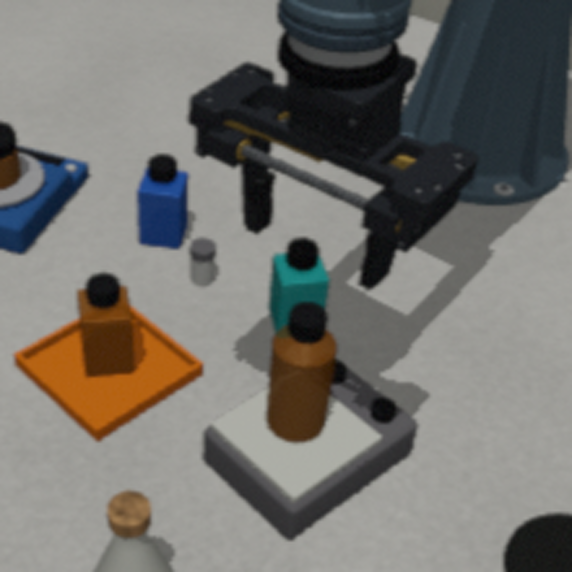

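The gripper is open above the tall bottle (cap at about (308,322) in the crop). I'll check my estimates by projecting them into the scene view.

Run:
```python
from h import *
f=lambda X:(pix("scene",X)-[240,60])*2.6
for n,X in dict(tallcap=[.5546,.105,.18],sqcap=[.5667,-.1026,.103],jarlid=[.468,-.36,.105],tcp=[.554,.105,.257]).items(): print(n,f(X),pix("scene",X))
```

```text
tallcap [306.1298 310.6163] [357.7422 179.4678]
sqcap [102.3964 281.5473] [279.3832 168.2874]
jarlid [-11.603  133.5811] [235.5373 111.3773]
tcp [316.2863 230.8116] [361.6486 148.7737]
```

>>> move_arm(motion=[-0.0008,0.024,0,0,0,0,0,0.028,0,0,0,0,0,0.028,0,0,0,0,0,0.022,0,0,0,0,0,0.012,0,0,0,0])

```text
time: 2.65
position: [0.5524, 0.1022, 0.1408]
ee_rot: [0.001, -0.707, 0.707, 0.002]
force: [-1.1, 0.4, -1.2]
opening: 1.001
```

>>> move_arm(motion=[0,0,0,0,0,0,0,0,0,0,0,0,0,0,0,0,0,0,0,0,0,0,0,0,0,0,0,0,0,0], fingers=1, force=25)

```text
time: 3.07
position: [0.5558, 0.1037, 0.1454]
ee_rot: [0.001, 0.707, -0.707, 0.001]
force: [0.1, 2.0, 0.9]
opening: 0.646
```

>>> move_arm(motion=[0,0,0,0,0,0,0,0,0,0,0,0,0,0,0,0,0,0,0,0,0,0,0,0,0,0,0,0,0,0])

```text
time: 3.48
position: [0.5557, 0.1041, 0.1451]
ee_rot: [0.001, 0.707, -0.707, 0.001]
force: [-0.2, 1.8, 5.9]
opening: 0.582
```

>>> move_arm(motion=[0,-0.006,0,0,0,0,0,-0.014,0,0,0,0,0,-0.02,0,0,0,0,0,-0.02,0,0,0,0,0,-0.01,0,0,0,0])

```text
time: 3.9
position: [0.5552, 0.1036, 0.2158]
ee_rot: [-0.001, -0.707, 0.707, -0.001]
force: [1.1, -0.4, -1.7]
opening: 0.579
```

Run:
```python
from h import *
o=ctrl.observe();print(o['position'],o['opening'],o['force'])
crop("scene",240,460,60,280,2.6,"s2.png")
```

```text
[0.5552 0.1036 0.2158] 0.5792710152398206 [ 1.0713 -0.4175 -1.6755]
```

View pics/s2.png

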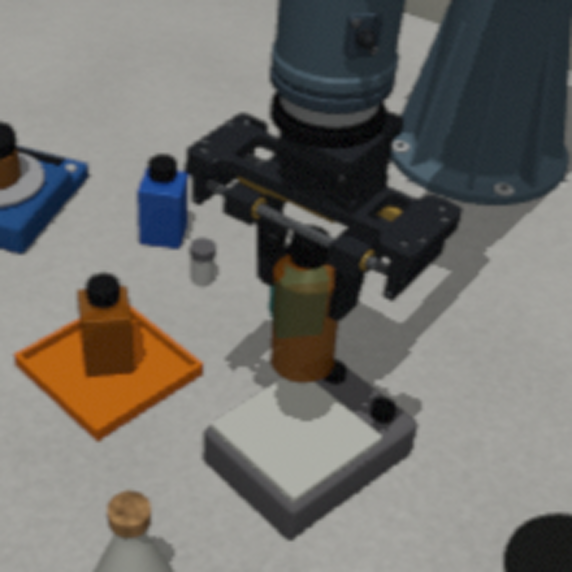

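The bottle hangs upright in the grip, clear of the stirrer (bottom at about (303,375)). Carrying it to the mat.

>>> move_arm(motion=[0.0021,0,-0.01,0,0,0,0.0042,0,-0.02,0,0,0,0.0054,0,-0.026,0,0,0,0.0054,0,-0.026,0,0,0,0.0054,0,-0.026,0,0,0])

```text
time: 4.37
position: [0.5305, 0.213, 0.2116]
ee_rot: [0.001, -0.707, 0.707, 0.001]
force: [0.1, 1.3, -3.0]
opening: 0.588
```

>>> move_arm(motion=[0.0054,0,-0.026,0,0,0,0.0054,0,-0.026,0,0,0,0.0054,0,-0.026,0,0,0,0.0054,0,-0.026,0,0,0,0.0042,0,-0.02,0,0,0])

```text
time: 4.78
position: [0.5041, 0.3378, 0.2114]
ee_rot: [0.002, -0.707, 0.707, 0.001]
force: [0.7, 1.3, -2.8]
opening: 0.582
```

>>> move_arm(motion=[0.0025,0,-0.012,0,0,0,0.0012,0,-0.006,0,0,0,0,0,0,0,0,0,0,0.008,0,0,0,0,0,0.016,0,0,0,0])

```text
time: 5.2
position: [0.5042, 0.3532, 0.191]
ee_rot: [0.002, 0.708, -0.707, 0.001]
force: [1.0, -0.4, -3.0]
opening: 0.58
```

>>> move_arm(motion=[0,0.022,0,0,0,0,0,0.022,0,0,0,0,0,0.018,0,0,0,0,0,0.012,0,0,0,0,0,0.008,0,0,0,0])

```text
time: 5.62
position: [0.5021, 0.3521, 0.1055]
ee_rot: [0.0, -0.707, 0.708, 0.001]
force: [0.3, -0.2, -3.1]
opening: 0.585
```

>>> move_arm(motion=[0,0,0,0,0,0,0,0,0,0,0,0,0,0,0,0,0,0])

```text
time: 5.87
position: [0.5036, 0.3539, 0.109]
ee_rot: [0.001, 0.707, -0.707, 0.001]
force: [0.8, 0.4, -2.5]
opening: 0.584
```

>>> move_arm(motion=[0,0.003,0,0,0,0,0,0.003,0,0,0,0,0,0.002,0,0,0,0,0,0.001,0,0,0,0,0,0,0,0,0,0])

```text
time: 6.28
position: [0.5024, 0.3537, 0.0984]
ee_rot: [0.0, -0.707, 0.707, 0.0]
force: [-0.6, 0.3, -2.9]
opening: 0.582
```

>>> move_arm(motion=[0,0.001,0,0,0,0,0,0.001,0,0,0,0,0,0.001,0,0,0,0,0,0,0,0,0,0])

```text
time: 6.62
position: [0.5031, 0.3538, 0.0962]
ee_rot: [0.0, 0.707, -0.707, 0.0]
force: [-0.4, 0.4, -0.2]
opening: 0.584
```

>>> move_arm(motion=[0,0.0007,0,0,0,0,0,0,0,0,0,0])

```text
time: 6.78
position: [0.5034, 0.3539, 0.0961]
ee_rot: [0.0, 0.707, -0.707, 0.001]
force: [-0.6, -1.1, 4.5]
opening: 0.58
```

>>> move_arm(motion=[0,0,0,0,0,0,0,0,0,0,0,0,0,0,0,0,0,0,0,0,0,0,0,0,0,0,0,0,0,0], fingers=0)

```text
time: 7.2
position: [0.5025, 0.3537, 0.0948]
ee_rot: [0.0, -0.707, 0.707, 0.0]
force: [0.3, 0.4, 0.2]
opening: 0.938
```

>>> move_arm(motion=[0,0,0,0,0,0,0,0,0,0,0,0,0,-0.01,0,0,0,0,0,-0.02,0,0,0,0,0,-0.03,0,0,0,0])

```text
time: 7.62
position: [0.5009, 0.3528, 0.1534]
ee_rot: [0.002, -0.706, 0.708, 0.002]
force: [0.4, 0.2, 0.4]
opening: 1.003
```

>>> move_arm(motion=[0,-0.03,0,0,0,0,0,-0.03,0,0,0,0,0,-0.03,0,0,0,0,0,-0.016,0,0,0,0])

```text
time: 7.95
position: [0.5039, 0.3543, 0.2664]
ee_rot: [0.002, 0.708, -0.706, 0.002]
force: [0.1, 0.0, 0.5]
opening: 1.001
```

Run:
```python
from h import *
o=ctrl.observe();print(o['position'],o['opening'],o['force'])
crop("scene",380,560,140,320,3,"s3.png")
```

```text
[0.5039 0.3543 0.2664] 1.0005071704019382 [0.1076 0.0432 0.4741]
```

View pics/s3.png

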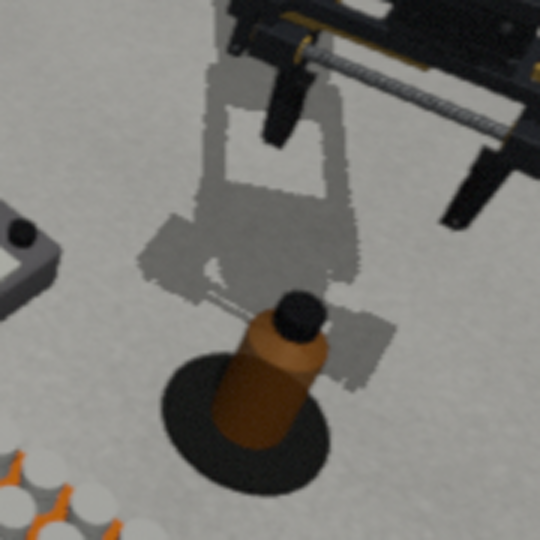

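The bottle stands on the mat: base at about (257,420), cap at (300,316); the lean should be perspective. I'll check that numerically while setting off for the jar.

Run:
```python
from h import *
for z in(.006,.131): print((pix("scene",[.503,.3537,z])-[380,140])*3)
```

```text
[243.7663 415.6824]
[299.0023 304.3403]
```

>>> move_arm(motion=[0.002,0,0.03,0,0,0,0.002,0,0.04,0,0,0,0.002,0,0.04,0,0,0,0.002,0,0.04,0,0,0,0.002,0,0.04,0,0,0])

```text
time: 8.42
position: [0.4919, 0.1622, 0.2608]
ee_rot: [0.0, -0.707, 0.707, -0.0]
force: [-0.1, -1.1, 0.4]
opening: 1.002
```

>>> move_arm(motion=[0.002,0,0.04,0,0,0,0.002,0,0.04,0,0,0,0.002,0,0.04,0,0,0,0.002,0,0.04,0,0,0,0.002,0,0.04,0,0,0])

```text
time: 8.83
position: [0.482, -0.038, 0.2611]
ee_rot: [0.0, -0.707, 0.707, -0.0]
force: [0.5, -0.3, 0.3]
opening: 0.999
```

>>> move_arm(motion=[0.002,0,0.04,0,0,0,0.002,0,0.04,0,0,0,0.002,0,0.04,0,0,0,0.002,0,0.04,0,0,0,0.002,0,0.04,0,0,0])

```text
time: 9.25
position: [0.472, -0.2381, 0.261]
ee_rot: [0.0, 0.707, -0.707, 0.0]
force: [-0.1, 0.7, -0.1]
opening: 0.997
```

>>> move_arm(motion=[0.002,0,0.04,0,0,0,0.002,0,0.04,0,0,0,0.001,0,0.034,0,0,0,0,0,0.01,0,0,0,0,0,0,0,0,0])

```text
time: 9.67
position: [0.4669, -0.3626, 0.2604]
ee_rot: [0.001, 0.707, -0.707, -0.001]
force: [0.4, 0.1, -0.4]
opening: 0.998
```

>>> move_arm(motion=[0,0,0,0,0,0,0,0,0,0,0,0])

```text
time: 9.83
position: [0.4679, -0.3585, 0.2607]
ee_rot: [-0.001, 0.708, -0.707, 0.0]
force: [0.8, 0.0, -0.7]
opening: 1.001
```

>>> move_arm(motion=[0,0.025,0,0,0,0,0,0.035,0,0,0,0,0,0.035,0,0,0,0,0,0.032,0,0,0,0,0,0.024,0,0,0,0])

```text
time: 10.25
position: [0.4675, -0.3571, 0.1076]
ee_rot: [-0.002, 0.708, -0.706, 0.0]
force: [-0.3, 0.8, 0.4]
opening: 1.0
```

>>> move_arm(motion=[0,0.017,0,0,0,0,0,0.009,0,0,0,0,0,0.003,0,0,0,0,0,0,0,0,0,0,0,0,0,0,0,0])

```text
time: 10.67
position: [0.4686, -0.3604, 0.0824]
ee_rot: [-0.0, -0.707, 0.708, -0.001]
force: [0.1, -0.5, 0.1]
opening: 1.0
```

>>> move_arm(motion=[0,0,0,0,0,0,0,0,0,0,0,0,0,0,0,0,0,0,0,0,0,0,0,0,0,0,0,0,0,0], fingers=1)

```text
time: 11.08
position: [0.4679, -0.3604, 0.0814]
ee_rot: [-0.0, -0.707, 0.707, -0.0]
force: [0.1, -0.5, 3.4]
opening: 0.652
```

>>> move_arm(motion=[0,0,0,0,0,0,0,0,0,0,0,0,0,0,0,0,0,0,0,0,0,0,0,0])

```text
time: 11.42
position: [0.4679, -0.3604, 0.0814]
ee_rot: [-0.0, -0.707, 0.707, -0.0]
force: [-2.0, 1.7, 5.9]
opening: 0.653
```

>>> move_arm(motion=[0,-0.006,0,0,0,0,0,-0.014,0,0,0,0,0,-0.02,0,0,0,0,0,-0.02,0,0,0,0,0,-0.02,0,0,0,0])

```text
time: 11.83
position: [0.4673, -0.3598, 0.1611]
ee_rot: [-0.0, 0.708, -0.707, -0.0]
force: [0.7, -0.5, -1.7]
opening: 0.651
```

>>> move_arm(motion=[0,-0.02,0,0,0,0,0,-0.02,0,0,0,0,-0.002,-0.015,-0.01,0,0,0,-0.004,-0.005,-0.02,0,0,0,-0.0056,0,-0.028,0,0,0])

```text
time: 12.25
position: [0.4797, -0.3038, 0.2229]
ee_rot: [-0.002, -0.706, 0.708, 0.0]
force: [1.3, 0.4, -1.6]
opening: 0.653
```

>>> move_arm(motion=[-0.0056,0,-0.028,0,0,0,-0.0056,0,-0.028,0,0,0,-0.0056,0,-0.028,0,0,0,-0.0056,0,-0.028,0,0,0,-0.0056,0,-0.028,0,0,0])

```text
time: 12.67
position: [0.507, -0.1608, 0.2206]
ee_rot: [-0.0, 0.707, -0.707, -0.0]
force: [0.1, -0.5, -1.5]
opening: 0.653
```

>>> move_arm(motion=[-0.0056,0,-0.028,0,0,0,-0.0056,0,-0.028,0,0,0,-0.0056,0,-0.028,0,0,0,-0.0056,0,-0.028,0,0,0,-0.0056,0,-0.028,0,0,0])

```text
time: 13.08
position: [0.535, -0.0208, 0.2206]
ee_rot: [-0.0, 0.707, -0.707, -0.0]
force: [0.1, -0.7, -2.2]
opening: 0.65
```

>>> move_arm(motion=[-0.0056,0,-0.028,0,0,0,-0.0056,0,-0.028,0,0,0,-0.0054,0,-0.028,0,0,0,-0.0054,0,-0.028,0,0,0,-0.0026,0,-0.013,0,0,0])

```text
time: 13.5
position: [0.5596, 0.1057, 0.2206]
ee_rot: [-0.001, 0.707, -0.707, 0.001]
force: [0.0, -0.9, -2.3]
opening: 0.653
```

>>> move_arm(motion=[-0.0016,0,-0.008,0,0,0,0,0,0,0,0,0,0,0,0,0,0,0])

```text
time: 13.75
position: [0.5613, 0.1101, 0.2207]
ee_rot: [0.0, -0.707, 0.707, 0.0]
force: [0.6, -1.4, -2.8]
opening: 0.649
```

>>> move_arm(motion=[0,0.012,0,0,0,0,0,0.022,-0.001,0,0,0,0,0.026,0,0,0,0,0,0.026,0,0,0,0,0,0.018,0,0,0,0])

```text
time: 14.17
position: [0.5599, 0.1101, 0.1138]
ee_rot: [0.001, -0.707, 0.707, 0.002]
force: [-0.3, 0.1, -1.9]
opening: 0.649
```

>>> move_arm(motion=[0,0.012,0,0,0,0,0,0.007,0,0,0,0,0,0.003,0,0,0,0,0,0,0,0,0,0,0,0,0,0,0,0])

```text
time: 14.58
position: [0.5623, 0.1115, 0.096]
ee_rot: [-0.001, -0.707, 0.707, -0.001]
force: [-0.2, -0.8, -1.3]
opening: 0.65
```

>>> move_arm(motion=[0,0.002,0,0,0,0,0,0.002,0,0,0,0,0,0.001,0,0,0,0,0,0.001,0,0,0,0,0,0,0,0,0,0])

```text
time: 15.0
position: [0.5614, 0.1118, 0.0889]
ee_rot: [0.0, -0.707, 0.707, -0.0]
force: [0.9, -0.3, -2.1]
opening: 0.652
```

>>> move_arm(motion=[0,0.001,0,0,0,0,0,0.001,0,0,0,0,0,0,0,0,0,0])

```text
time: 15.25
position: [0.5613, 0.1117, 0.0868]
ee_rot: [0.0, -0.707, 0.707, 0.0]
force: [-0.6, 0.4, -2.0]
opening: 0.649
```

>>> move_arm(motion=[0,0.0007,0,0,0,0,0,0,0,0,0,0])

```text
time: 15.42
position: [0.5615, 0.1117, 0.0864]
ee_rot: [-0.0, 0.707, -0.707, 0.0]
force: [-0.7, 0.9, -1.5]
opening: 0.652
```

>>> move_arm(motion=[0,0.0007,0,0,0,0,0,0,0,0,0,0])

```text
time: 15.58
position: [0.5615, 0.1117, 0.0864]
ee_rot: [0.0, -0.707, 0.707, -0.0]
force: [-2.8, -0.1, 5.3]
opening: 0.65
```

>>> move_arm(motion=[0,0.0005,0,0,0,0,0,0,0,0,0,0])

```text
time: 15.75
position: [0.5616, 0.1117, 0.0864]
ee_rot: [0.0, -0.707, 0.707, -0.0]
force: [-6.6, -1.1, 9.8]
opening: 0.654
```

>>> move_arm(motion=[0,-0.0005,0,0,0,0,0,0,0,0,0,0,0,0,0,0,0,0,0,0,0,0,0,0,0,0,0,0,0,0], fingers=0)

```text
time: 16.17
position: [0.5615, 0.1117, 0.0855]
ee_rot: [0.0, -0.707, 0.707, -0.0]
force: [0.8, 0.0, -0.6]
opening: 0.993
```

>>> move_arm(motion=[0,0,0,0,0,0,0,0,0,0,0,0,0,-0.01,0,0,0,0,0,-0.02,0,0,0,0,0,-0.03,0,0,0,0])

```text
time: 16.58
position: [0.5595, 0.1117, 0.1443]
ee_rot: [-0.002, 0.707, -0.707, -0.002]
force: [0.4, 1.1, -0.8]
opening: 0.996
```

>>> move_arm(motion=[0,-0.03,0,0,0,0,0,-0.03,0,0,0,0,0,-0.02,0,0,0,0,0,0,0,0,0,0])

```text
time: 16.92
position: [0.5644, 0.1118, 0.2321]
ee_rot: [-0.003, -0.707, 0.707, -0.004]
force: [0.4, 0.4, 2.0]
opening: 1.0
```

Run:
```python
from h import *
o=ctrl.observe();print(o['position'],o['opening'],o['force'],o['joint_pos'])
crop("scene",240,460,60,280,2.6,"s4.png")
```

```text
[0.5644 0.1118 0.2321] 0.9996538407458574 [0.4192 0.3989 1.9862] [-0.0106  0.199   1.6392  0.      1.2934  1.5598]
```

View pics/s4.png

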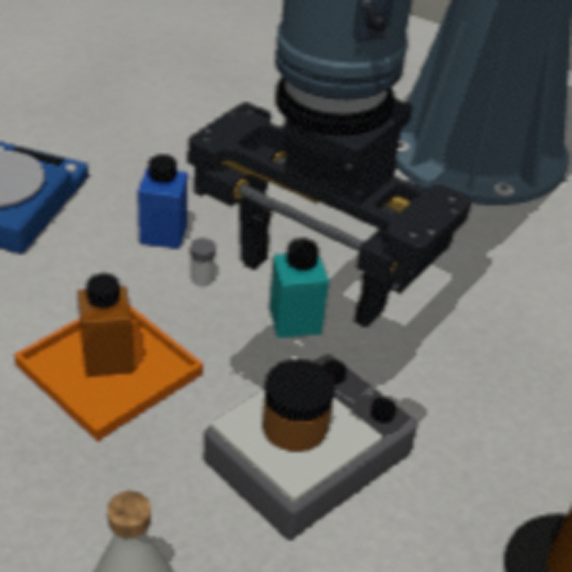

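The jar stands upright in the middle of the stirrer's plate (crop (298,405)). Next the square bottle.

>>> move_arm(motion=[-0.0007,0,0.024,0,0,0,-0.0007,0,0.034,0,0,0,-0.0007,0,0.034,0,0,0,-0.0007,0,0.034,0,0,0,-0.0007,0,0.034,0,0,0])

```text
time: 17.38
position: [0.5639, -0.0493, 0.224]
ee_rot: [-0.001, 0.707, -0.707, -0.001]
force: [0.0, 0.8, 0.1]
opening: 1.001
```

>>> move_arm(motion=[-0.0007,0,0.034,0,0,0,-0.0007,0,0.02,0,0,0,0,0,0,0,-6.5,0,0,0,0,0,-6.5,0,0,0,0,0,-6.5,0])

```text
time: 17.8
position: [0.5654, -0.1028, 0.2237]
ee_rot: [-0.122, 0.697, -0.696, 0.12]
force: [0.4, 0.1, -0.2]
opening: 0.999
```

>>> move_arm(motion=[0,0,0,0,-6.5,0,0,0,0,0,-6.5,0,0,0,0,0,-6.5,0,0,0,0,0,-6.5,0,0,0,0,0,0,0])

```text
time: 18.22
position: [0.5655, -0.102, 0.2239]
ee_rot: [-0.276, 0.652, -0.651, 0.274]
force: [1.0, 0.8, 0.3]
opening: 1.004
```

>>> move_arm(motion=[0,0,0,0,0,0,0,0,0,0,0,0])

```text
time: 18.38
position: [0.566, -0.1021, 0.2248]
ee_rot: [-0.273, 0.653, -0.652, 0.272]
force: [0.0, -0.8, -0.3]
opening: 1.001
```

Run:
```python
from h import *
o=ctrl.observe();R=Ro.from_quat(o['ee_rot']).as_matrix();print(o['position'],o['joint_pos']);print(R)
print("tool delta",R.T@(np.array([.5667,-.1025,.065])-o['position']))
```

```text
[ 0.566  -0.1021  0.2248] [-0.3848  0.2129  1.6382 -0.      1.292   0.395 ]
[[-0.7031 -0.0014  0.7111]
 [-0.7111  0.0005 -0.7031]
 [ 0.0006 -1.     -0.0014]]
tool delta [-0.0003  0.1598  0.001 ]
```

>>> move_arm(motion=[0,0.024,0.001,0,0,0,0,0.034,0,0,0,0,0,0.034,0,0,0,0,0,0.03,0,0,0,0,0,0.02,0,0,0,0])

```text
time: 18.8
position: [0.5653, -0.1023, 0.0802]
ee_rot: [-0.274, 0.653, -0.651, 0.272]
force: [-0.8, 0.6, -1.0]
opening: 1.004
```

>>> move_arm(motion=[0,0.011,0,0,0,0,0,0.005,0,0,0,0,0,0,0,0,0,0,0,0,0,0,0,0])

```text
time: 19.13
position: [0.568, -0.1033, 0.0687]
ee_rot: [0.273, -0.652, 0.653, -0.274]
force: [-0.9, -0.3, 0.1]
opening: 0.998
```

>>> move_arm(motion=[0,0,0,0,0,0,0,0,0,0,0,0,0,0,0,0,0,0,0,0,0,0,0,0,0,0,0,0,0,0], fingers=1)

```text
time: 19.55
position: [0.5674, -0.1031, 0.0681]
ee_rot: [0.273, -0.652, 0.652, -0.274]
force: [-0.7, -0.2, 0.5]
opening: 0.644
```

>>> move_arm(motion=[0,0,0,0,0,0,0,0,0,0,0,0,0,0,0,0,0,0,0,0,0,0,0,0,0,0,0,0,0,0])

```text
time: 19.97
position: [0.5671, -0.1028, 0.0678]
ee_rot: [-0.274, 0.652, -0.652, 0.273]
force: [-1.5, 2.6, 3.8]
opening: 0.543
```

>>> move_arm(motion=[0,-0.006,0,0,0,0,0,-0.014,0,0,0,0,0,-0.02,0,0,0,0,0,-0.02,0,0,0,0,0,-0.02,0,0,0,0])

```text
time: 20.38
position: [0.5666, -0.103, 0.1479]
ee_rot: [-0.274, 0.652, -0.652, 0.273]
force: [0.2, -0.7, -3.1]
opening: 0.547
```

Run:
```python
from h import *
crop("scene",180,400,60,240,3,"s5.png")
```

```text
(no output)
```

View pics/s5.png

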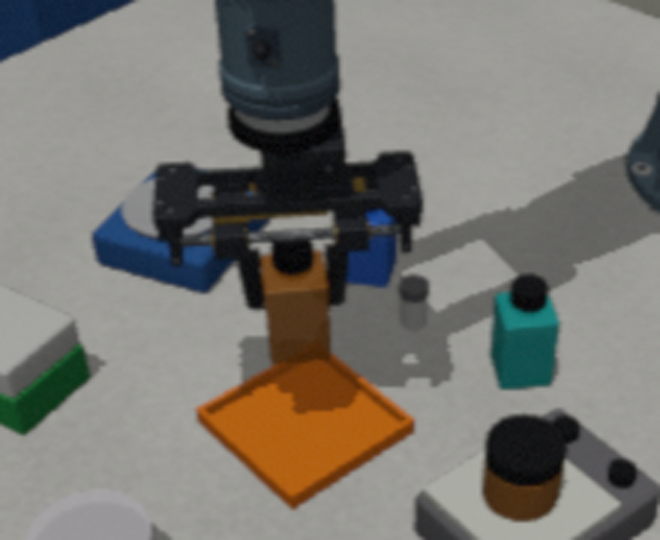

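The square bottle is lifted upright out of the tray, held squarely by its flat faces. Carrying it to the balance.

>>> move_arm(motion=[0.0102,-0.015,0.0044,0,0,0,0.0178,-0.01,0.0076,0,0,0,0.0254,-0.005,0.0109,0,0,0,0.0254,0,0.0109,0,0,0,0.0254,0,0.0109,0,0,0])

```text
time: 20.85
position: [0.5255, -0.2096, 0.1774]
ee_rot: [0.274, -0.652, 0.652, -0.274]
force: [-0.4, 0.3, -2.0]
opening: 0.546
```

>>> move_arm(motion=[0.0254,0,0.0109,0,0,0,0.0254,0,0.0109,0,0,0,0.0254,0,0.0109,0,0,0,0.0254,0,0.0109,0,0,0,0.0229,0,0.0098,0,0,0])

```text
time: 21.27
position: [0.4757, -0.3362, 0.1766]
ee_rot: [-0.274, 0.652, -0.652, 0.273]
force: [0.6, -0.0, -2.7]
opening: 0.546
```

>>> move_arm(motion=[0.0153,0,0.0066,0,0,0,0.0102,0,0.0044,0,0,0,0,0,0,0,0,0,0,0,0,0,0,0,0,0,0,0,0,0])

```text
time: 21.68
position: [0.467, -0.3597, 0.1771]
ee_rot: [-0.274, 0.652, -0.652, 0.274]
force: [-1.0, 0.5, -2.8]
opening: 0.541
```

>>> move_arm(motion=[0.0015,0.008,0,0,0,0,0,0.014,0,0,0,0,0,0.016,0,0,0,0,0,0.011,0,0,0,0,0,0.006,0,0,0,0])

```text
time: 22.1
position: [0.4653, -0.3602, 0.1204]
ee_rot: [-0.274, 0.653, -0.651, 0.274]
force: [-0.0, -0.4, -2.6]
opening: 0.542
```

>>> move_arm(motion=[0,0.003,0,0,0,0,0,0.002,0,0,0,0,0,0.001,0,0,0,0,0,0.001,0,0,0,0,0,0,0,0,0,0])

```text
time: 22.52
position: [0.466, -0.3621, 0.1161]
ee_rot: [0.273, -0.652, 0.652, -0.274]
force: [-0.4, 0.1, -2.4]
opening: 0.546
```

>>> move_arm(motion=[0,0.001,0,0,0,0,0,0.0005,0,0,0,0,0,0,0,0,0,0])

```text
time: 22.77
position: [0.4658, -0.3619, 0.1142]
ee_rot: [0.273, -0.652, 0.652, -0.274]
force: [0.5, -0.8, -3.3]
opening: 0.547
```

>>> move_arm(motion=[0,0.0007,0,0,0,0,0,0.0006,0,0,0,0,0,0,0,0,0,0])

```text
time: 23.02
position: [0.4658, -0.3619, 0.1129]
ee_rot: [0.273, -0.652, 0.652, -0.274]
force: [0.2, 0.6, -2.4]
opening: 0.545
```

>>> move_arm(motion=[0,0.0006,0,0,0,0,0,0,0,0,0,0])

```text
time: 23.18
position: [0.4658, -0.3619, 0.1128]
ee_rot: [0.274, -0.652, 0.652, -0.274]
force: [-2.9, 1.2, 3.2]
opening: 0.545
```

>>> move_arm(motion=[0,0,0,0,0,0,0,0,0,0,0,0,0,0,0,0,0,0,0,0,0,0,0,0,0,0,0,0,0,0], fingers=0)

```text
time: 23.6
position: [0.4658, -0.3619, 0.1122]
ee_rot: [0.273, -0.652, 0.652, -0.274]
force: [-0.2, -0.5, -0.0]
opening: 0.899
```

>>> move_arm(motion=[0,0,0,0,0,0,0,0,0,0,0,0,0,-0.01,0,0,0,0,0,-0.02,0,0,0,0,0,-0.03,0,0,0,0])

```text
time: 24.02
position: [0.4645, -0.3605, 0.1708]
ee_rot: [-0.274, 0.654, -0.65, 0.273]
force: [-0.1, 0.3, 0.6]
opening: 1.006
```

>>> move_arm(motion=[0,-0.03,0,0,0,0,0,-0.03,0,0,0,0,0,-0.025,0,0,0,0,0,-0.005,0,0,0,0,0,0,0,0,6.5,0])

```text
time: 24.43
position: [0.4667, -0.3628, 0.2656]
ee_rot: [0.236, -0.665, 0.668, -0.237]
force: [0.5, 0.5, 0.3]
opening: 1.001
```

>>> move_arm(motion=[0,0,0,0,6.5,0,0,0,0,0,6.5,0,0,0,0,0,6.5,0,0,0,0,0,6.5,0,0,0,0,0,6.5,0])

```text
time: 24.85
position: [0.4655, -0.3615, 0.2615]
ee_rot: [-0.038, 0.706, -0.706, 0.038]
force: [0.5, -0.2, 0.1]
opening: 1.003
```

>>> move_arm(motion=[0,0,0,0,6.5,0,-0.002,0,-0.02,0,0,0,-0.002,0,-0.038,0,0,0,-0.002,0,-0.038,0,0,0,-0.002,0,-0.038,0,0,0])

```text
time: 25.27
position: [0.4731, -0.2264, 0.2614]
ee_rot: [0.0, 0.707, -0.707, -0.001]
force: [0.7, 0.2, -0.4]
opening: 1.0
```

Run:
```python
from h import *
o=ctrl.observe();print(o['position'],o['joint_pos'])
crop("scene",190,340,60,200,4,"s6.png")
```

```text
[ 0.4731 -0.2264  0.2614] [-0.673   0.0651  1.728   0.0002  1.3499  0.899 ]
```

View pics/s6.png

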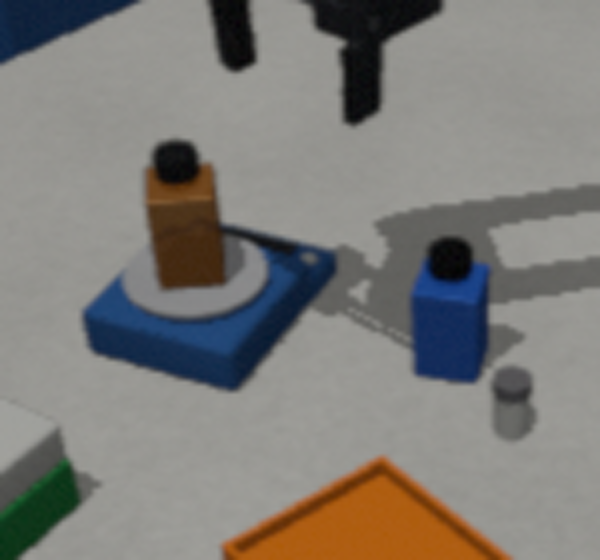

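The square bottle stands upright at the middle of the pan. Going back for the tall bottle on the mat.

>>> move_arm(motion=[-0.0018,0,-0.0375,0,0,0,-0.0018,0,-0.0375,0,0,0,-0.0018,0,-0.0375,0,0,0,-0.0018,0,-0.0375,0,0,0,-0.0018,0,-0.0375,0,0,0])

```text
time: 25.73
position: [0.4822, -0.0387, 0.2619]
ee_rot: [-0.0, 0.707, -0.707, -0.0]
force: [0.5, 0.0, 0.8]
opening: 1.0
```

>>> move_arm(motion=[-0.0018,0,-0.0375,0,0,0,-0.0018,0,-0.0375,0,0,0,-0.0018,0,-0.0375,0,0,0,-0.0018,0,-0.0375,0,0,0,-0.0018,0,-0.0375,0,0,0])

```text
time: 26.15
position: [0.4912, 0.1489, 0.2619]
ee_rot: [0.0, -0.707, 0.707, 0.0]
force: [0.3, -0.5, 0.2]
opening: 1.002
```

>>> move_arm(motion=[-0.0018,0,-0.0375,0,0,0,-0.0018,0,-0.0375,0,0,0,-0.0018,0,-0.0375,0,0,0,-0.0018,0,-0.0375,0,0,0,-0.0018,0,-0.0375,0,0,0])

```text
time: 26.57
position: [0.5002, 0.3364, 0.2617]
ee_rot: [0.0, -0.707, 0.707, 0.0]
force: [1.2, -0.8, 1.0]
opening: 0.999
```

>>> move_arm(motion=[-0.0018,0,-0.019,0,0,0,0,0,0,0,0,0,0,0,0,0,0,0,0,0,0,0,0,0])

```text
time: 26.9
position: [0.5022, 0.3528, 0.2616]
ee_rot: [0.0, -0.707, 0.707, 0.0]
force: [-0.2, -0.6, 0.0]
opening: 0.999
```

>>> move_arm(motion=[0,0.024,-0.001,0,0,0,0,0.034,0,0,0,0,0,0.034,0,0,0,0,0,0.03,0,0,0,0,0,0.02,0,0,0,0])

```text
time: 27.32
position: [0.5012, 0.3521, 0.117]
ee_rot: [0.001, -0.706, 0.708, 0.002]
force: [-0.6, -0.4, 0.2]
opening: 0.995
```

>>> move_arm(motion=[0,0.014,0,0,0,0,0,0.008,0,0,0,0,0,0.001,0,0,0,0,0,0,0,0,0,0,0,0,0,0,0,0])

```text
time: 27.73
position: [0.5036, 0.3549, 0.0989]
ee_rot: [0.001, 0.707, -0.707, 0.001]
force: [-1.0, 0.6, 0.6]
opening: 1.0
```

>>> move_arm(motion=[0,0,0,0,0,0,0,0,0,0,0,0,0,0,0,0,0,0,0,0,0,0,0,0,0,0,0,0,0,0], fingers=1)

```text
time: 28.15
position: [0.5025, 0.3548, 0.0975]
ee_rot: [0.0, 0.707, -0.707, 0.0]
force: [-0.2, 0.3, 0.2]
opening: 0.648
```

>>> move_arm(motion=[0,0,0,0,0,0,0,0,0,0,0,0,0,0,0,0,0,0,0,0,0,0,0,0,0,0,0,0,0,0])

```text
time: 28.57
position: [0.5026, 0.3549, 0.0975]
ee_rot: [0.0, 0.707, -0.707, 0.0]
force: [0.9, 1.7, 2.7]
opening: 0.584
```

>>> move_arm(motion=[0,-0.006,0,0,0,0,0,-0.014,0,0,0,0,0,-0.02,0,0,0,0,0,-0.025,0,0,0,0,0,-0.025,0,0,0,0])

```text
time: 28.98
position: [0.5018, 0.3541, 0.1882]
ee_rot: [0.001, -0.707, 0.708, 0.001]
force: [-0.2, 0.3, -2.0]
opening: 0.584
```

>>> move_arm(motion=[0,-0.025,0,0,0,0,0,-0.025,0,0,0,0,0,-0.015,0,0,0,0,0,-0.005,0,0,0,0,0,0,0,0,0,0])

```text
time: 29.4
position: [0.5031, 0.3548, 0.2594]
ee_rot: [0.001, 0.707, -0.707, 0.001]
force: [1.0, -0.7, -3.2]
opening: 0.583
```

>>> move_arm(motion=[-0.0015,0,0.01,0,0,0,-0.0031,0,0.02,0,0,0,-0.0043,0,0.028,0,0,0,-0.0043,0,0.028,0,0,0,-0.0043,0,0.028,0,0,0])

```text
time: 29.82
position: [0.5188, 0.2387, 0.2549]
ee_rot: [0.002, -0.707, 0.708, 0.001]
force: [0.7, 0.1, -3.9]
opening: 0.583
```

>>> move_arm(motion=[-0.0043,0,0.028,0,0,0,-0.0043,0,0.028,0,0,0,-0.0043,0,0.028,0,0,0,-0.0043,0,0.028,0,0,0,-0.0043,0,0.028,0,0,0])

```text
time: 30.23
position: [0.5402, 0.0986, 0.2551]
ee_rot: [0.001, -0.707, 0.707, 0.001]
force: [0.4, -0.6, -2.5]
opening: 0.579
```

>>> move_arm(motion=[-0.0044,0,0.028,0,0,0,-0.0044,0,0.028,0,0,0,-0.0044,0,0.028,0,0,0,-0.0044,0,0.028,0,0,0,-0.0044,0,0.028,0,0,0])

```text
time: 30.65
position: [0.5621, -0.0411, 0.255]
ee_rot: [-0.001, 0.707, -0.707, -0.001]
force: [0.9, 0.4, -2.8]
opening: 0.583
```

>>> move_arm(motion=[-0.0044,0,0.028,0,0,0,-0.0025,0,0.016,0,0,0,-0.0013,0,0.0082,0,0,0,-0.0006,0,0.004,0,0,0,0,0,0,0,0,0])

```text
time: 31.07
position: [0.5716, -0.0959, 0.256]
ee_rot: [-0.0, 0.707, -0.707, -0.001]
force: [-0.0, 1.4, -2.6]
opening: 0.579
```

>>> move_arm(motion=[0,0,0,0,0,0,0,0,0,0,0,0,0,0,0,0,0,0])

```text
time: 31.32
position: [0.5722, -0.0944, 0.2572]
ee_rot: [-0.001, 0.707, -0.707, 0.001]
force: [-0.2, 0.2, -3.0]
opening: 0.583
```

>>> move_arm(motion=[0,0.01,0.0005,0,0,0,0,0.02,0,0,0,0,0,0.026,0,0,0,0,0,0.026,0,0,0,0,0,0.026,0,0,0,0])

```text
time: 31.73
position: [0.5722, -0.0954, 0.1478]
ee_rot: [0.0, -0.707, 0.707, -0.001]
force: [0.2, 0.4, -2.5]
opening: 0.582
```

>>> move_arm(motion=[0,0.02,0,0,0,0,0,0.013,0,0,0,0,0,0.007,0,0,0,0,0,0.002,0,0,0,0,0,0,0,0,0,0])

```text
time: 32.15
position: [0.5726, -0.096, 0.1074]
ee_rot: [0.0, -0.707, 0.707, -0.0]
force: [-0.3, 0.0, -1.5]
opening: 0.584
```

>>> move_arm(motion=[0,0.002,0,0,0,0,0,0.002,0,0,0,0,0,0.001,0,0,0,0,0,0.001,0,0,0,0,0,0,0,0,0,0])

```text
time: 32.57
position: [0.5724, -0.0961, 0.1014]
ee_rot: [-0.0, -0.707, 0.707, -0.0]
force: [-0.1, -0.3, -3.1]
opening: 0.583
```

>>> move_arm(motion=[0,0.001,0,0,0,0,0,0.001,0,0,0,0,0,0.001,0,0,0,0,0,0,0,0,0,0])

```text
time: 32.9
position: [0.5722, -0.096, 0.098]
ee_rot: [-0.0, 0.707, -0.707, -0.0]
force: [0.1, 0.1, -3.5]
opening: 0.577
```

>>> move_arm(motion=[0,0.0008,0,0,0,0,0,0.0006,0,0,0,0,0,0,0,0,0,0])

```text
time: 33.15
position: [0.5723, -0.096, 0.0967]
ee_rot: [-0.0, 0.707, -0.707, -0.0]
force: [0.2, 0.7, -3.4]
opening: 0.584
```

>>> move_arm(motion=[0,0.0006,0,0,0,0,0,0,0,0,0,0])

```text
time: 33.32
position: [0.5726, -0.096, 0.0965]
ee_rot: [-0.0, -0.707, 0.707, -0.0]
force: [-0.1, 0.2, -0.6]
opening: 0.586
```

>>> move_arm(motion=[0,0.0005,0,0,0,0,0,0,0,0,0,0])

```text
time: 33.48
position: [0.5728, -0.096, 0.0964]
ee_rot: [-0.0, -0.707, 0.707, -0.0]
force: [-0.9, 1.2, 3.7]
opening: 0.587
```

Contact. I'll release, retreat upwards and aside, then look.

>>> move_arm(motion=[0,0,0,0,0,0,0,0,0,0,0,0,0,0,0,0,0,0,0,0,0,0,0,0,0,0,0,0,0,0], fingers=0)

```text
time: 33.9
position: [0.5722, -0.0961, 0.0956]
ee_rot: [-0.0, 0.707, -0.707, -0.0]
force: [1.0, 0.4, 0.2]
opening: 0.934
```

>>> move_arm(motion=[0,0,0,0,0,0,0,0,0,0,0,0,0,-0.01,0,0,0,0,0,-0.02,0,0,0,0,0,-0.03,0,0,0,0])

```text
time: 34.32
position: [0.5705, -0.0954, 0.1543]
ee_rot: [-0.002, 0.708, -0.706, -0.002]
force: [0.6, -0.3, -0.4]
opening: 0.999
```

>>> move_arm(motion=[0,-0.03,0,0,0,0,0,-0.03,0,0,0,0,0,-0.03,0,0,0,0,0,-0.02,0,0,0,0,0,0,0,0,0,0])

```text
time: 34.73
position: [0.5748, -0.0969, 0.2724]
ee_rot: [-0.003, -0.706, 0.708, -0.003]
force: [-0.1, -0.0, 1.3]
opening: 0.995
```

>>> move_arm(motion=[0.004,0,-0.036,0,0,0,0.004,0,-0.036,0,0,0,0.004,0,-0.036,0,0,0,0.004,0,-0.036,0,0,0,0.004,0,-0.036,0,0,0])

```text
time: 35.15
position: [0.5514, 0.0854, 0.2652]
ee_rot: [-0.0, 0.707, -0.707, -0.0]
force: [0.3, -0.1, 1.0]
opening: 1.0
```

>>> move_arm(motion=[0.004,0,-0.036,0,0,0,0.004,0,-0.036,0,0,0,0.004,0,-0.036,0,0,0,0.004,0,-0.036,0,0,0,0.004,0,-0.036,0,0,0])

```text
time: 35.57
position: [0.5313, 0.2656, 0.2651]
ee_rot: [0.0, -0.707, 0.707, 0.0]
force: [0.6, -0.5, -0.1]
opening: 1.002
```

>>> move_arm(motion=[0.004,0,-0.036,0,0,0,0,0,-0.036,0,0,0,0,0,-0.03,0,0,0,0,0,0,0,0,0,0,0,0,0,0,0])

```text
time: 35.98
position: [0.5273, 0.3671, 0.2646]
ee_rot: [0.002, -0.707, 0.707, -0.001]
force: [0.1, -0.3, 0.8]
opening: 1.0
```

Run:
```python
from h import *
o=ctrl.observe();print(o['position'],o['time'])
im=ctrl.read_camera("top")[:,:,::-1]; im0=cv2.imread("pics/top0.png")
cv2.imwrite("pics/t7.png",cv2.resize(im[80:300,140:540],None,fx=2,fy=2,interpolation=cv2.INTER_CUBIC))
s=ctrl.read_camera("scene")[:,:,::-1]; cv2.imwrite("pics/s7.png",s)
for n,(c,r) in dict(vial=(374,267),flask=(281,118),rack=(187,132),teal=(321,273),blue=(413,282)).items():
    print(n,cv2.absdiff(im,im0)[r-22:r+22,c-25:c+25].mean())
p=lambda X:((pix("top",X)-[140,80])*2)
print("expect tallcap",p([.5724,-.0955,.13]),"sqcap",p([.4655,-.3605,.148]),"jarlid",p([.5615,.1112,.11]))
```

```text
[0.5273 0.3671 0.2646] 35.9833
vial 5.918484848484849
flask 5.199848484848485
rack 5.109090909090909
teal 5.361818181818182
blue 5.067727272727272
expect tallcap [459.4635 217.966 ] sqcap [732.8224 319.6127] jarlid [256.0255 233.9233]
```

View pics/t7.png

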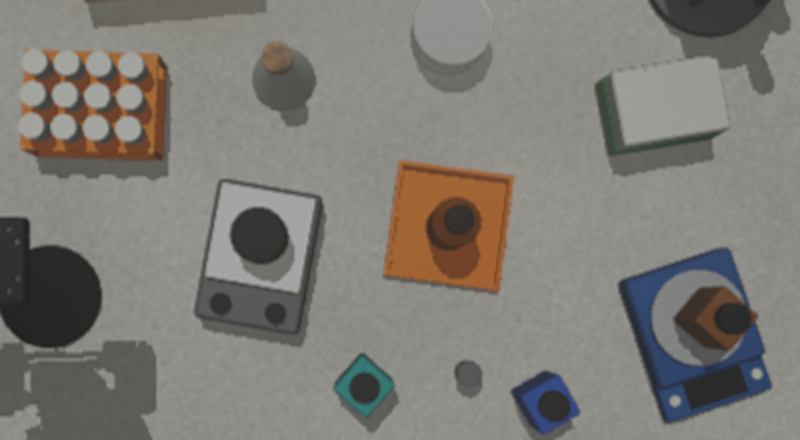

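View pics/s7.png

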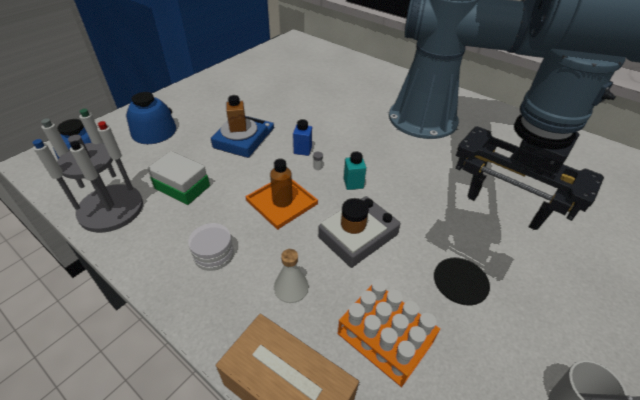

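All three stand upright and match where I expected them: tall cap seen at (460,218) against (459,218), square cap (732,319) against (733,320), jar lid (259,236) against (256,234). The bystanders haven't moved.

```bash
python3 -c "from cell import ctrl; print(ctrl.sign_off())"
```

```text
the job is handed in; nothing more can be done
None
```

All three samples are on their next stations, and I handed the job in at about 36 s of the 118 s allowed. I parked the tall bottle on the mat, moved the jar to the stirrer, moved the square bottle to the balance, and then moved the tall bottle from the mat to the tray. Each was lowered until the wrist force showed contact, then let go; those forces stayed around 10 N or less.

In the last top and scene pictures all three stand upright. The tops of the tall and square bottles were within about 1 mm of where I aimed, and the jar's lid within about 3 mm. The vial, flask, rack and both look-alikes showed no change beyond image noise. The gripper was open and clear of everything, and none of these checks failed or disagreed.

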